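Seal the dry box on the tuning cart

ROBOT

A 6-joint arm with a two-finger parallel gripper is mounted at the origin on the work surface. World frame = base frame: x ahead of the robot, y to its left, z up, the work surface at z = 0. Lengths are in m, angles in rad, forces in N, time in s.
With the tool pointing down it reaches from about 0.425 to 0.95 m from the base axis. Payload 3.5 kg.
Tool frame: the origin (TCP) lies midway between the tips of the shut fingers; the grasp point (between the pads) lies 19 mm behind it; y points along the fingers, x is the direction in which the jaws open and shut, and the axes are right-handed (so a half turn about y gives the same grasp; the last joint's range is limited). The gripper opens to 85 mm and grips with 20 to 120 N. Pads are 22 mm wide; open, the fingers measure 114 mm over their backs; the gripper's body (76 mm by 85 mm) begins 54 mm behind the grasp point. The pads swing forward as they close: fully open they stand 13 mm farther back than shut.
Start: joints at [-1.46, 0.286, 1.577, -0, 1.279, -0.15], TCP at [0.174, -0.652, 0.231] pointing down, gripper open.
Joint ranges: [-2.77, 2.77], [-0.9, 2.22], [0.21, 2.48], [-1.53, 4.67], [0.24, 2.81], [-2.84, 2.84]. Speed limits (rad/s): [2.79, 2.79, 3.14, 3.14, 3.14, 3.14].

INTERFACE

Orientations are given as [roll, pitch, yaw] about the fixed x, y, z axes, in that order (R = Rz(yaw) Ry(pitch) Rx(roll)).
In Python, from bench import observe, read_camera, finish_job gives the robot as it stands.
- The arm moves only by the shell command python3 -m creep 'ROWS' [OPENING] [FORCE]. ROWS is JSON, a list of rows, each a list of 4 numbers: the shift along the tool's x, y, z in cm, then the turn about the tool's y in degrees. A call has exactly 10 rows; each row shifts and turns the commanded pose from where the row before left it, along the tool's axes as they then stand; what a row does not reach is not made up. A row lasts 1/10 s, in which the tool goes at most 50 mm and 8.59 degrees, less where a joint would pass 70% of its speed; a pose out of reach is approached as far as the arm can. A call is refused whole if a number of a shift passes 5 or a number of a turn 8.59, either way. A call with a gripper value outside its range is refused whole. OPENING is the opening, from -1 (shut) to 1 (fully open), set as the call begins (- or left out, the last holds). The fingers move at their own pace and stop on an object; FORCE is the grip in N (left out, the last holds). Time passes only in rows, so rows that do not move let the fingers close, or fill a call up. It gives the time, the measured TCP pose, the force and the opening at its end, in the units of the state.
- observe(): the state, without advancing time (a new reading comes with each control period).
- read_camera(name): name is "scene" or "top" or "wrist"; returns a dict with "image" (420x560x3 uint8, red, green, blue), "vertical_fov" (degrees; the focal length in pixels is half the picture's height over the tangent of half this angle, whatever the lens; pixels are square), "cx", "cy" (the principal point, pixels), "R" (3x3) and "t" (3): a world point X has camera coordinates R X + t. Camera axes: x right, y down, z forward; pixel columns grow to the right and rows downward; lengths in m; the calibration is good to about 2 mm. A picture is of the moment at which its call begins. There is no depth.
- finish_job(): hands the job in, once; it reports no verdict.
The state is a dict: "time": time; "joints": joint angles; "joint_vel": joint speeds; "joint_torque": joint torques, N m; "position": TCP position; "orientation": TCP orientation; "contact_force": force on the tool from outside, world axes, zero at the start; "torque": the same for the moment, N m; "width": finger opening in m.
Only numpy, scipy, OpenCV 4.12 (cv2) and the standard library are available. Lean on these libraries where they do the work, as an engineer would, in place of code of your own. Each camera call takes 0.05 s, during which the arm holds its last target. There are 200 camera calls.

TASK

The lid of the oblong dry box is standing proud on its gasket. Press it down one corner at a time, pushing the first corner right home before you go on to the others, until the lid sits flat and sealed all round on the box. Do not press or push the square box beside it, which is already sealed.

Things in the scene. Friction and masses are not known exactly. Their poses are not given: they have to be found in the camera images.
- lid: Loose aluminium lid, 184 (its x) by 144 (y) by 6 mm, 0.35 kg. Origin: middle of its flat top; z up. Four black rubber discs, 26 mm across, 3 mm high, at x = +-72, y = +-52 mm: press straight down there, fingers shut. Brass valve 22 mm across, 10 mm high at the middle. Origin is 82 to 84 mm above the cart top at the start; sealed it is level at 76 mm (disc tops at 79 mm).
- drybox: Fixed grey steel box under the lid, same outline and axes, rim 70 mm up; origin mid-underside. It keeps the lid within 3 mm sideways. A stiff gasket corner under each disc props the lid 6.5 to 8 mm above the rim; 8 to 10 N on a disc pushes that corner to a hard stop and friction keeps it down. The lid rocks until all four are home; the opposite corner may rise 8 mm.
- square_box: Another fixed grey steel box with a similar aluminium lid, but square, 124 by 124 mm, already sealed: 76 mm high to the lid's flat top (discs 3 mm, valve 10 mm more). Origin: middle of its underside, on the cart top; z up. To be left alone.
Not all that is in view belongs to the job. Leave any blue or green look-alike of the lid alone.

How it is judged:
By the outcome, as a careful person would: the job done as asked, in the order asked, and still so for the second after the job is handed in, with the robot touching nothing.
It also fails if it takes over 48 s, if anything falls off the work surface, if the arm or the gripper's body presses on something with over 40 N, if the wrist force passes 120 N, or if a joint passes its speed limit or range.

## Working session

There is one attempt and no reset: what is moved stays moved. The work goes in short steps, Python scripts to look and compute and a shell command to move; the robot and the scene stay as the last step left them, time stands still between calls to the robot, and variables do not carry over. Pictures are saved under pics/ and viewed, about 8 in all and at most 12, crops included, and the job is handed in when it is done.

```bash
ls; mkdir -p pics
python3 - <<'E'
from bench import *
import cv2,numpy as np
s=observe();print(s)
for n in("top","scene"):
    c=read_camera(n);cv2.imwrite(f"pics/{n}0.png",c["image"][:,:,::-1]);print(n,c["vertical_fov"],c["cx"],c["cy"],c["R"],c["t"])
E
```

```text
pics
{'time': 0.0, 'joints': array([-1.45998782e+00,  2.87179341e-01,  1.57820510e+00, -2.80724907e-05,
        1.27856987e+00, -1.50016392e-01]), 'joint_vel': array([ 0.00094868, -0.00175307, -0.00108341,  0.00012273,  0.00085639,
       -0.0006655 ]), 'joint_torque': array([-2.34435474e-04, -4.05979228e+01, -2.92628378e+01, -8.75613046e-05,
        5.89805364e-03, -5.70022706e-06]), 'position': array([ 0.17400464, -0.6515007 ,  0.22992284]), 'orientation': array([-1.57046993,  0.00233914, -1.30996293]), 'contact_force': array([ 0.33723711,  0.37028094, -0.24201428]), 'torque': array([ 0.03815367, -0.03679112, -0.03332452]), 'width': 0.08526199801162461}
top 52.2875121285603 278.8699336188965 211.036646834852 [[-0.02547013 -0.99964496  0.00782473]
 [-0.99644485  0.02475826 -0.08052758]
 [ 0.08030526 -0.00984796 -0.99672167]] [0.05822385 0.42465402 0.80956041]
scene 51.0523484259597 282.1672039921695 210.1943150433239 [[ 0.80449127  0.59383298 -0.01249774]
 [ 0.38550006 -0.53802982 -0.74960898]
 [-0.45186669  0.598236   -0.66176294]] [-0.37609392 -0.08618225  1.24070184]
```

View pics/top0.png

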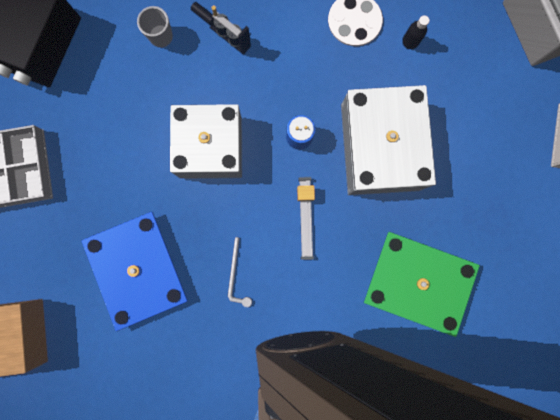

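View pics/scene0.png

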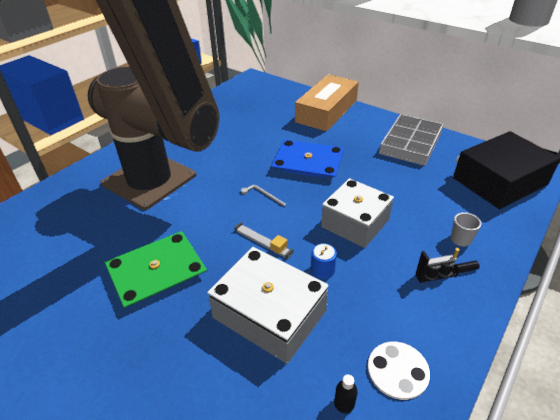

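The oblong white lid is right of centre in the top view: valve at (392,136), discs near (360,99), (420,97), (366,178) and (424,174). The square box is left of it, at (204,138). Next I'll triangulate the discs from both views.

```bash
cat > h.py <<'E'
from bench import *
import cv2,numpy as np
def P(c):
    f=210/np.tan(np.radians(c["vertical_fov"]/2));K=np.array([[f,0,c["cx"]],[0,f,c["cy"]],[0,0,1]])
    return K@np.c_[c["R"],c["t"]],K
def discs(c,guess,r=12):
    g=cv2.cvtColor(c["image"],cv2.COLOR_RGB2GRAY);out=[]
    for u,v in guess:
        u0,v0=int(u)-r,int(v)-r;p=g[v0:v0+2*r+1,u0:u0+2*r+1]
        m=(p<75).astype(np.uint8);n,l,s,ce=cv2.connectedComponentsWithStats(m)
        k=l[r,r] or 1+np.argmax(s[1:,4]);out.append([*(ce[k]+[u0,v0]),s[k,4]])
    return np.array(out)
def plane(c,uv,z):
    _,K=P(c);R=np.array(c["R"]);t=np.array(c["t"]);C=-R.T@t
    d=(R.T@np.linalg.inv(K)@np.c_[uv,np.ones(len(uv))].T).T
    return C+d*((z-C[2])/d[:,2])[:,None]
E
python3 - <<'E'
from h import *
np.set_printoptions(precision=4,suppress=True)
a=read_camera("top");b=read_camera("scene")
ga=[(360,99),(420,97),(366,178),(424,174)]; gb=[(312,289),(284,325),(255,258),(223,292)]
da=discs(a,ga);
X=plane(a,da[:,:2],.085);print(da);print(X)
pb=P(b)[0]@np.c_[X,np.ones(4)].T;pb=(pb[:2]/pb[2]).T;print("pred scene",pb)
db=discs(b,pb,10);print(db)
T=cv2.triangulatePoints(P(a)[0],P(b)[0],da[:,:2].T,db[:,:2].T);T=(T[:3]/T[3]).T;print(T,T.mean(0))
d=lambda i,j:np.linalg.norm((T[i]-T[j])[:2]);print(d(0,1),d(0,2),d(1,3),d(2,3))
s=observe();p=s["position"];y=s["orientation"][2]
ex=np.array([np.cos(y),np.sin(y)]);ez=np.array([-np.sin(y),np.cos(y)])
for q in T:print("shift cm x,z",100*ex@(q-p)[:2],100*ez@(q-p)[:2])
E
```

```text
[[359.7232  98.9286 112.    ]
 [416.547   95.6154 117.    ]
 [366.3276 177.4655 116.    ]
 [423.8276 173.7931 116.    ]]
[[ 0.6207 -0.1036  0.085 ]
 [ 0.6245 -0.2071  0.085 ]
 [ 0.4768 -0.1095  0.085 ]
 [ 0.4809 -0.2128  0.085 ]]
pred scene [[313.874  285.9747]
 [283.447  324.496 ]
 [253.626  255.3675]
 [221.0814 288.7304]]
[[313.6327 285.898   98.    ]
 [283.3659 324.9593 123.    ]
 [253.8701 255.1688  77.    ]
 [221.1633 288.949   98.    ]]
[[ 0.6205 -0.1037  0.0852]
 [ 0.6247 -0.2075  0.0842]
 [ 0.4769 -0.1092  0.0854]
 [ 0.481  -0.2129  0.0845]] [ 0.5508 -0.1583  0.0848]
0.10392778924469107 0.1436852571525728 0.14380155426654165 0.10376089300887582
shift cm x,z -41.442961404156435 57.26773664182444
shift cm x,z -31.300350433327967 55.00117614906913
shift cm x,z -44.60515208621094 43.251493160765136
shift cm x,z -34.48136211308707 40.97726675161624
```

Triangulation gives disc spacings of 103.9 × 143.7 mm and disc tops at about 85 mm, which agrees with the description. I'll shut the fingers and go above the first disc, (0.6247, -0.2075).

```bash
python3 -m creep '[[-1.57,0,2.75,0],[-1.57,0,2.75,0],[-1.57,0,2.75,0],[-1.57,0,2.75,0],[-1.57,0,2.75,0],[-1.57,0,2.75,0],[-1.57,0,2.75,0],[-1.57,0,2.75,0],[-1.57,0,2.75,0],[-1.57,0,2.75,0]]' -1 60
python3 -m creep '[[-1.57,0.8,2.75,0],[-1.57,0.8,2.75,0],[-1.57,0.8,2.75,0],[-1.57,0.8,2.75,0],[-1.57,0.8,2.75,0],[-1.57,0.8,2.75,0],[-1.57,0.8,2.75,0],[-1.57,0.8,2.75,0],[-1.57,0.8,2.75,0],[-1.57,0.8,2.75,0]]'
python3 -m creep '[[0,0.5,0,0],[0,0.5,0,0],[0,0,0,0],[0,0,0,0],[0,0,0,0],[0,0,0,0],[0,0,0,0],[0,0,0,0],[0,0,0,0],[0,0,0,0]]'
python3 - <<'E'
from h import *
c=read_camera("wrist");cv2.imwrite("pics/w1.png",c["image"][:,:,::-1])
Pm=P(c)[0]
for q in [(.6205,-.1037,.0852),(.6247,-.2075,.0842),(.4769,-.1092,.0854),(.481,-.2129,.0845),tuple(observe()["position"])]:
    v=Pm@[*q,1];print(v[:2]/v[2])
print(observe()["position"],observe()["contact_force"],observe()["orientation"])
E
```

```text
time: 1.2
position: [0.4, -0.4284, 0.2311]
orientation: [-1.571, 0.0, -1.31]
contact_force: [-0.1, 0.5, 0.0]
width: 0.0
time: 2.2
position: [0.6252, -0.2059, 0.1507]
orientation: [-1.571, 0.0, -1.31]
contact_force: [0.5, 0.4, -0.3]
width: -0.0
time: 3.2
position: [0.6245, -0.2069, 0.1413]
orientation: [-1.571, 0.0, -1.31]
contact_force: [0.3, -0.4, 0.1]
width: -0.0002
[124.30413812 197.51502848]
[276.1804129  229.08694374]
[109.27191218 368.03282393]
[237.32672246 389.77632668]
[275.06880638 267.37192275]
[ 0.62452597 -0.20692791  0.14132679] [ 0.69232227 -0.24753503  0.26618336] [-1.57079564e+00  2.94977169e-06 -1.30992650e+00]
```

View pics/w1.png

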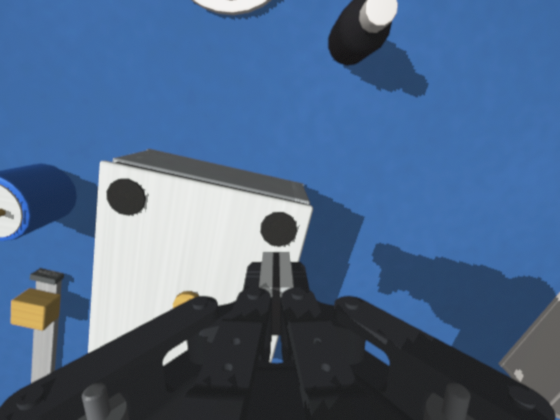

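The wrist view shows the disc at (278,229), against a prediction of (276,229), so the estimate holds. I'll descend and press gently.

```bash
python3 -m creep '[[0,1,0,0],[0,1,0,0],[0,1,0,0],[0,1,0,0],[0,1,0,0],[0,0.2,0,0],[0,0.2,0,0],[0,0.2,0,0],[0,0.1,0,0],[0,0.1,0,0]]'
```

```text
time: 4.25
position: [0.6248, -0.2071, 0.0857]
orientation: [-1.571, -0.0, -1.31]
contact_force: [-4.6, 1.7, 7.9]
width: -0.0001
```

```bash
python3 -m creep '[[0,0.1,0,0],[0,0.1,0,0],[0,0.1,0,0],[0,0.1,0,0],[0,0,0,0],[0,0,0,0],[0,0,0,0],[0,0,0,0],[0,0,0,0],[0,0,0,0]]'
```

```text
time: 5.25
position: [0.6252, -0.2075, 0.0825]
orientation: [-1.57, -0.001, -1.31]
contact_force: [-4.1, 1.4, 8.5]
width: 0.0003
```

```bash
python3 -m creep '[[0,0.1,0,0],[0,0.1,0,0],[0,0.1,0,0],[0,0.1,0,0],[0,0.1,0,0],[0,0,0,0],[0,0,0,0],[0,0,0,0],[0,0,0,0],[0,0,0,0]]'
```

```text
time: 6.25
position: [0.6255, -0.2077, 0.0808]
orientation: [-1.571, -0.002, -1.309]
contact_force: [-9.2, 2.6, 20.3]
width: 0.0
```

```bash
python3 -m creep '[[0,0.1,0,0],[0,0.1,0,0],[0,0.1,0,0],[0,0,0,0],[0,0,0,0],[0,0,0,0],[0,0,0,0],[0,0,0,0],[0,0,0,0],[0,0,0,0]]'
```

```text
time: 7.25
position: [0.6257, -0.2077, 0.0805]
orientation: [-1.571, -0.001, -1.309]
contact_force: [-14.5, 4.9, 29.5]
width: -0.0001
```

Hard stop reached: 29.5 N gave only 0.3 mm more travel. I'll lift, move above the next disc, and measure the first corner.

```bash
cat > m.py <<'E'
from h import *
import sys
np.set_printoptions(precision=4,suppress=True)
a=read_camera("top");b=read_camera("scene")
cv2.imwrite(f"pics/t{sys.argv[1]}.png",a["image"][:,:,::-1]);cv2.imwrite(f"pics/s{sys.argv[1]}.png",b["image"][:,:,::-1])
X=np.array([[.6205,-.1037,.0852],[.6247,-.2075,.0842],[.4769,-.1092,.0854],[.481,-.2129,.0845]])
pr=lambda c:(lambda v:(v[:2]/v[2]).T)(P(c)[0]@np.c_[X,np.ones(4)].T)
da=discs(a,pr(a),10);db=discs(b,pr(b),10)
T=cv2.triangulatePoints(P(a)[0],P(b)[0],da[:,:2].T,db[:,:2].T);T=(T[:3]/T[3]).T
print(np.c_[T,da[:,2],db[:,2]]);print(observe()["position"],observe()["contact_force"])
E
python3 -m creep '[[0,-1,0,0],[0,-2,0,0],[0,-2,0,0],[-1.7,0,0.38,0],[-1.7,0,0.38,0],[-1.7,0,0.38,0],[-1.7,0,0.38,0],[-1.7,0,0.38,0],[-1.7,0,0.38,0],[0,0,0,0]]'
python3 m.py 1
```

```text
time: 8.25
position: [0.6199, -0.0997, 0.1209]
orientation: [-1.572, 0.001, -1.307]
contact_force: [0.7, 0.8, -0.3]
width: -0.0005Traceback (most recent call last):
  File "m.py", line 8, in <module>
    da=discs(a,pr(a),10);db=discs(b,pr(b),10)
  File "h.py", line 11, in discs
    k=l[r,r] or 1+np.argmax(s[1:,4]);out.append([*(ce[k]+[u0,v0]),s[k,4]])
                  ~~~~~~~~~^^^^^^^^^
    return _wrapfunc(a, 'argmax', axis=axis, out=out, **kwds)
    return bound(*args, **kwds)
ValueError: attempt to get argmax of an empty sequence
```

View pics/s1.png

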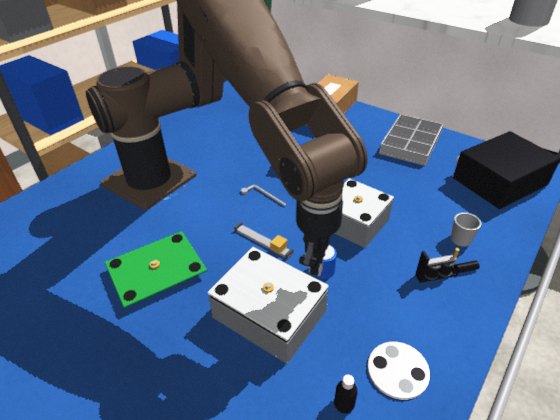

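```bash
python3 -c "
from bench import *
s=observe();print(s['time'],s['position'],s['contact_force'])"
```

```text
8.35 [ 0.62033091 -0.1020268   0.12130816] [ 1.12505707 -0.1431173   0.91769874]
```

```bash
python3 -m creep '[[0,1,0,0],[0,0.8,0,0],[0,0.6,0,0],[0,0.3,0,0],[0,0.3,0,0],[0,0.2,0,0],[0,0.2,0,0],[0,0.2,0,0],[0,0.2,0,0],[0,0.2,0,0]]'
python3 -m creep '[[0,0.1,0,0],[0,0.1,0,0],[0,0.1,0,0],[0,0.1,0,0],[0,0.1,0,0],[0,0,0,0],[0,0,0,0],[0,0,0,0],[0,0,0,0],[0,0,0,0]]'
```

```text
time: 9.35
position: [0.6207, -0.1026, 0.0828]
orientation: [-1.57, -0.0, -1.31]
contact_force: [-1.7, 0.7, 5.9]
width: -0.0002
time: 10.35
position: [0.621, -0.1025, 0.0801]
orientation: [-1.57, -0.0, -1.31]
contact_force: [-5.0, 2.0, 13.9]
width: 0.0001
```

```bash
python3 -m creep '[[0,0.1,0,0],[0,0.1,0,0],[0,0.1,0,0],[0,0.1,0,0],[0,0.1,0,0],[0,0,0,0],[0,0,0,0],[0,0,0,0],[0,0,0,0],[0,0,0,0]]'
```

```text
time: 11.35
position: [0.6211, -0.1026, 0.0798]
orientation: [-1.572, 0.0, -1.309]
contact_force: [-15.7, 4.4, 32.6]
width: 0.0001
```

```bash
python3 -m creep '[[0,-1,0,0],[0,-2,0,0],[0,-2,0,0],[-0.5,0,-2.4,0],[-0.5,0,-2.4,0],[-0.5,0,-2.4,0],[-0.5,0,-2.4,0],[-0.5,0,-2.4,0],[-0.5,0,-2,0],[0,0,0,0]]'
python3 -m creep '[[0,1,0,0],[0,0.8,0,0],[0,0.6,0,0],[0,0.2,0,0],[0,0.2,0,0],[0,0.2,0,0],[0,0.2,0,0],[0,0.1,0,0],[0,0.1,0,0],[0,0.1,0,0]]'
```

```text
time: 12.35
position: [0.4752, -0.1092, 0.1207]
orientation: [-1.572, 0.001, -1.311]
contact_force: [0.1, 0.2, 0.7]
width: -0.0003
time: 13.35
position: [0.4774, -0.1097, 0.087]
orientation: [-1.571, 0.0, -1.31]
contact_force: [-1.7, 2.0, 4.4]
width: -0.0
```

Commanded z is now about 0.086. I'll keep pressing.

```bash
python3 -m creep '[[0,0.1,0,0],[0,0.1,0,0],[0,0.1,0,0],[0,0.1,0,0],[0,0.1,0,0],[0,0.1,0,0],[0,0.1,0,0],[0,0.1,0,0],[0,0.1,0,0],[0,0.1,0,0]]'
python3 -m creep '[[0,0.1,0,0],[0,0.1,0,0],[0,0.1,0,0],[0,0,0,0],[0,0,0,0],[0,0,0,0],[0,0,0,0],[0,0,0,0],[0,0,0,0],[0,0,0,0]]'
```

```text
time: 14.35
position: [0.4772, -0.1096, 0.0797]
orientation: [-1.574, 0.002, -1.309]
contact_force: [-11.4, 4.3, 24.8]
width: 0.0001
time: 15.35
position: [0.4772, -0.1099, 0.0789]
orientation: [-1.575, 0.002, -1.309]
contact_force: [-16.8, 5.7, 33.3]
width: 0.0002
```

```bash
python3 -m creep '[[0,-1,0,0],[0,-2,0,0],[0,-1.8,0,0],[1.7,0,-0.38,0],[1.7,0,-0.38,0],[1.7,0,-0.38,0],[1.7,0,-0.38,0],[1.7,0,-0.38,0],[1.6,0,-0.38,0],[0,0,0,0]]'
python3 -m creep '[[0,1,0,0],[0,0.8,0,0],[0,0.6,0,0],[0,0.2,0,0],[0,0.2,0,0],[0,0.2,0,0],[0,0.2,0,0],[0,0.1,0,0],[0,0.1,0,0],[0,0.1,0,0]]'
python3 -m creep '[[0,0.1,0,0],[0,0.1,0,0],[0,0.1,0,0],[0,0.1,0,0],[0,0.1,0,0],[0,0.1,0,0],[0,0.1,0,0],[0,0.1,0,0],[0,0.1,0,0],[0,0.1,0,0]]'
```

```text
time: 16.35
position: [0.4815, -0.2153, 0.1215]
orientation: [-1.57, -0.001, -1.312]
contact_force: [0.7, 1.0, -0.2]
width: 0.0001
time: 17.35
position: [0.4813, -0.2132, 0.0864]
orientation: [-1.571, -0.0, -1.31]
contact_force: [0.1, -0.6, -0.4]
width: 0.0003
time: 18.35
position: [0.4813, -0.2132, 0.079]
orientation: [-1.573, 0.001, -1.309]
contact_force: [-8.9, 3.6, 19.5]
width: -0.0001
```

```bash
python3 -m creep '[[0,0.1,0,0],[0,0.1,0,0],[0,0.1,0,0],[0,0.1,0,0],[0,0,0,0],[0,0,0,0],[0,0,0,0],[0,0,0,0],[0,0,0,0],[0,0,0,0]]'
python3 -m creep '[[0,-1,0,0],[0,-2,0,0],[0,-3,0,0],[2,-2,-4.5,0],[3,-1,-4.5,0],[3,-1,-4.5,0],[3,0,-4.5,0],[3,0,-4.5,0],[3,0,-4.5,0],[2,0,-4,0]]'
python3 -m creep '[[2,0,-3,0],[2,0,-3,0],[2,0,-1,0],[2,0,0,0],[2,0,0,0],[0,0,0,0],[0,0,0,0],[0,0,0,0],[0,0,0,0],[0,0,0,0]]'
python3 m.py 2
```

```text
time: 19.35
position: [0.4814, -0.2133, 0.0789]
orientation: [-1.574, 0.002, -1.309]
contact_force: [-14.7, 8.2, 35.5]
width: 0.0002
time: 20.35
position: [0.2459, -0.46, 0.1695]
orientation: [-1.571, -0.001, -1.311]
contact_force: [0.5, -0.8, -0.2]
width: 0.0001
time: 21.35
position: [0.2058, -0.5723, 0.1694]
orientation: [-1.571, 0.0, -1.31]
contact_force: [0.0, -0.0, -0.5]
width: 0.0
[[  0.6211  -0.1041   0.0778 112.      95.    ]
 [  0.6252  -0.2079   0.0777 116.     122.    ]
 [  0.4774  -0.1094   0.0776 114.      77.    ]
 [  0.4812  -0.2133   0.0774 114.      97.    ]]
[ 0.2058 -0.5726  0.1695] [-0.0216  0.7258  0.0872]
```

All four disc tops now read 77.4–77.8 mm, so the lid is level within measurement error. The first corner read slightly high while I pressed it with the lid tilted, and there's time to spare, so I'll probe it again.

```bash
python3 -m creep '[[-1.2,0,2.5,0],[-1.2,0,2.5,0],[-1.2,0,2.5,0],[-1.2,0,2.5,0],[-1.2,0,2.5,0],[-1.2,0,2.5,0],[-1.2,0,2.5,0],[-1.2,0,2.5,0],[-1.2,0,2.5,0],[-1.2,0,2.5,0]]'
python3 -m creep '[[-1.25,0,2.5,0],[-1.25,0,2.5,0],[-1.25,0,2.5,0],[-1.25,0,2.5,0],[-1.25,0,2.5,0],[-1.25,0,2.5,0],[-1.25,0,2.5,0],[-1.25,0,2.5,0],[-1.25,0,2.5,0],[-1.2,0,2.4,0]]'
python3 -m creep '[[0,1,0,0],[0,2,0,0],[0,2,0,0],[0,1.5,0,0],[0,1,0,0],[0,0.5,0,0],[0,0.3,0,0],[0,0.2,0,0],[0,0.2,0,0],[0,0,0,0]]'
```

```text
time: 22.45
position: [0.4171, -0.3916, 0.1695]
orientation: [-1.571, -0.0, -1.31]
contact_force: [0.6, 0.1, 0.1]
width: -0.0
time: 23.45
position: [0.6256, -0.2069, 0.1694]
orientation: [-1.571, -0.0, -1.31]
contact_force: [0.8, -0.5, 0.7]
width: -0.0003
time: 24.45
position: [0.625, -0.2081, 0.0827]
orientation: [-1.57, -0.0, -1.31]
contact_force: [0.3, 0.7, 0.1]
width: 0.0001
```

```bash
python3 -m creep '[[0,0.1,0,0],[0,0.1,0,0],[0,0.1,0,0],[0,0.1,0,0],[0,0.1,0,0],[0,0.1,0,0],[0,0.1,0,0],[0,0,0,0],[0,0,0,0],[0,0,0,0]]'
```

```text
time: 25.45
position: [0.625, -0.2081, 0.0791]
orientation: [-1.572, 0.0, -1.31]
contact_force: [-6.9, 3.1, 13.7]
width: 0.0002
```

At 13.7 N the first corner stops at 79.1 mm, so it is home. I'll retreat clear and take a last look.

```bash
python3 -m creep '[[0,-1,0,0],[0,-2,0,0],[0,-3,0,0],[1,-2,-2,0],[2,-1,-4,0],[2,0,-4,0],[2,0,-4,0],[2,0,-4,0],[2,0,-4,0],[2,0,-4,0]]'
python3 -m creep '[[2,0,-4,0],[2,0,-4,0],[2,0,-4,0],[2,0,-4,0],[2,0,-4,0],[1,0,-2,0],[0,0,0,0],[0,0,0,0],[0,0,0,0],[0,0,0,0]]'
python3 m.py 3
```

```text
time: 26.45
position: [0.4057, -0.4016, 0.1654]
orientation: [-1.57, -0.001, -1.31]
contact_force: [0.2, -0.1, -0.5]
width: -0.0003
time: 27.45
position: [0.2241, -0.5627, 0.1652]
orientation: [-1.571, 0.0, -1.308]
contact_force: [0.4, -0.8, -0.1]
width: 0.0002
[[  0.6211  -0.1041   0.0777 112.      96.    ]
 [  0.6252  -0.2078   0.0776 115.     121.    ]
 [  0.4774  -0.1094   0.0776 114.      77.    ]
 [  0.4812  -0.2133   0.0773 114.      98.    ]]
[ 0.2239 -0.5629  0.1653] [0.3323 0.2014 0.2975]
```

View pics/s3.png

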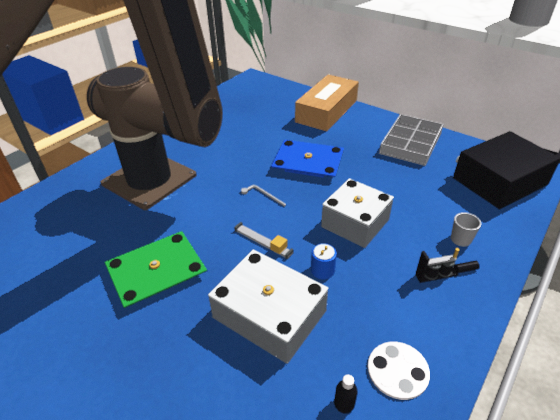

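The lid (valve at (268,288)) sits flat, nothing else in view has moved, and the arm is clear of everything. I'm handing the job in.

```bash
python3 -c "from bench import *;print(finish_job())"
```

```text
the job is handed in; nothing more can be done
None
```

The oblong dry box's lid is down at all four corners and sits level, and I handed the job in at about 27.5 s. I pressed with shut fingers, one corner at a time, and took the first corner to its hard stop (29.5 N) before moving to the other three (33–36 N each). I didn't press the square box or the blue and green look-alikes.

- **First corner:** while I pressed it with the lid still tilted, the fingertips stopped at 80.5 mm rather than 79 mm. I probed it again at the end and it stopped at 79.1 mm under 13.7 N, so it is home.
- **Other three corners:** under load they stopped at 79.8, 78.9 and 78.9 mm.
- **Final camera check:** all four disc tops read 77.3–77.7 mm. That is level to 0.4 mm, but about 1.5 mm below the nominal 79 mm. That is within the 2 mm camera calibration, and the fingertip readings support 79 mm.
- **Mid-job check that failed:** the camera check after the first corner gave no heights, because the arm blocked the overhead view. I relied on the force and the hard stop there.
- **Surroundings:** in the last picture nothing else had moved, and the arm was clear of everything.

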